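Screw the oil filler cap onto the dimpler's power unit

ROBOT

A 6-joint arm with a two-finger parallel gripper is mounted at the origin on the work surface. World frame = base frame: x ahead of the robot, y to its left, z up, the work surface at z = 0. Lengths are in m, angles in degrees, forces in N, time in s.
With the tool pointing down it reaches from about 0.4 to 0.825 m from the base axis. Payload 7 kg.
Tool frame: the origin (TCP) lies at the very end of the fingers, on their centre line; the grasp point (between the pads) lies 19 mm behind it; z points along the fingers, y is the line along which they close (so a half turn about z gives the same grasp; the last joint's range is limited). The gripper opens to 85 mm and grips with 20 to 120 N. Pads are 22 mm wide; open, the fingers measure 114 mm over their backs; the gripper's body (76 mm by 85 mm) begins 54 mm behind the grasp point. The pads swing forward as they close: fully open they stand 13 mm farther back than shut.
Start: joints at [85.491, 20.546, 0.682, 0, -70.136, -16.507], TCP at [0.242, 0.63, 0.231] pointing down, gripper open.
Joint ranges: [-176.03, 176.03], [-82.01, 121.73], [-58.28, 71.71], [-173.87, 95.51], [-174.79, -0.11], [-173.66, 173.66]. Speed limits (degrees/s): [136.94, 136.94, 172.46, 180, 180, 180].

INTERFACE

Orientations are given as [roll, pitch, yaw] about the fixed x, y, z axes, in that order (R = Rz(yaw) Ry(pitch) Rx(roll)).
In Python, from plant import * gives the robot as it stands.
- The arm moves only by the tool drive_tool, never from a script. Its argument "increments" is a list of rows, each an object with "delta_pos": the shift along the tool's x, y, z in m, a list of three; "rot": the turn, a rotation vector about the tool's x, y, z in units of 6 degrees (1.0 is 6 degrees), a list of three; "claw": the opening, from 0 (shut) to 1 (fully open). A call has 1 to 12 rows; each row shifts and turns the commanded pose from where the row before left it, along the tool's axes as they then stand; what a row does not reach is not made up. A row lasts 1/12 s, in which the tool goes at most 41.7 mm and 7.16 degrees, less where a joint would pass 70% of its speed; a pose out of reach is approached as far as the arm can. A call is refused whole if a number of a shift passes 0.0417 or a number of a turn 1, either way. A call with a gripper value outside its range is refused whole. The fingers move at their own pace and stop on an object; "newtons" is the grip in N (left out, the last holds). Time passes only in rows, so rows that do not move let the fingers close. It gives the time, the measured TCP pose, the force, the opening and the grip force at its end, in the units of the state.
- observe(): the state, without advancing time (a new reading comes with each control period).
- get_image(name): name is "side" or "top" or "wrist"; returns the picture (400x640x3 uint8, red, green, blue); there is no depth.
- camera_params(name): a dict with "K" (3x3 intrinsics, pixels), "extrinsics" (4x4, takes a point from world to camera coordinates). Camera axes: x right, y down, z forward; pixel columns grow to the right and rows downward; lengths in m; the calibration is good to about 2 mm. A picture is of the moment at which its call begins: read the wrist's pose just before it. camera_params takes no time and is no camera call; for the wrist camera it gives the pose at the moment of the call.
- hand_in(): hands the job in; it is judged then, once.
The state is a dict: "time": time; "joint_pos": joint angles; "joint_velocities": joint speeds; "joint_torque": joint torques, N m; "tool_pos": TCP position; "ee_rot": TCP orientation; "ft_force": force on the tool from outside, world axes, zero at the start; "torque": the same for the moment, N m; "finger_gap": finger opening in m; "grip_force": force on a finger pad.
Only numpy, scipy, OpenCV 4.12 (cv2) and the standard library are available. Lean on these libraries where they do the work, as an engineer would, in place of code of your own. Each camera call takes 0.05 s, during which the arm holds its last target. There are 200 camera calls.

TASK

Put the loose bar-grip filler cap on the open brass filler neck of the hydraulic power unit: set it upright on the neck, turn it gently backward (anticlockwise from above) until it drops into the thread start, then screw it forward (clockwise) until it is fully home, and let go. Never force it: it must not be jammed or pressed hard against the neck. Leave the other things on the bench where they are.

Things in the scene. Friction and masses are not known exactly. Their poses are not given: they have to be found in the camera images.
- cap: Aluminium filler cap, 60.5 mm tall, 0.08 to 0.17 kg, standing upright on its 23 mm stem (stem down in use too). Origin: centre of the stem's underside, z up. Three level pins (6 mm thick, reaching 20 mm from the axis, centres 10 mm up) at 0, 120, 240 deg from its x. Disc 55 mm across from 30.5 to 35.5 mm up. Radial play in the neck 2.5 mm.
- cap_grip (a point): Centre of the cap's grip bar, 48 mm above the cap's origin. The bar stands on the disc, runs along the cap's x: 48 mm long, 12 mm wide (across y), 25 mm tall. Pinch it across the 12 mm from above, fingertips 2 to 3 mm above the disc, with a firm grip (40 to 60 N): a light one lets the cap creep in the fingers.
- mouth (a point): Centre of the brass filler neck's rim (53 mm outside, 45 mm inside, 107 mm above the bench), z up. The cap's origin stands relative to this point at: -13 mm with the pins on the shoulder, -8 mm with a pin on a tooth, -24 mm dropped into the thread start, -29.5 mm fully home. Contact force between cap and neck must stay under 40 N (a twist of about 0.4 Nm on a stop); 2 to 8 N of push is enough.
- shoulder (a point): 6 mm below mouth: flat ring, 28 mm hole, three 10.5 mm notches 120 deg apart, at an angle NO reading tells (not this point's axes): find by feel or sight. A 5 mm tooth on each notch's anticlockwise edge blocks pins turned clockwise; anticlockwise they fall in within 90 deg (105 from a tooth's top, first 5 mm down to the shoulder). Blocked anticlockwise, a pin is at its notch's end: ease back 4 deg, lower.
- thread (a point): On the neck's axis, 17 mm below mouth, level of the pins' undersides in the start (about 6 deg of play either way). From there 70 to 90 deg clockwise to a hard stop: the first 10 to 25 deg level, then a thread of 5.6 mm per rad with 2 mm axial play, so let the cap down as it turns. No spring; friction keeps the cap where it is left.
- tank: Grey steel oil tank of the power unit, fixed, 180 x 220 x 70 mm, carrying the brass filler neck. Origin: centre of its underside on the 4 mm rubber mat. The neck's axis is at x = -45 mm, y = -50 mm in its frame; an aluminium motor (up to 53 mm above the tank's top) lies along y from y = 0 to 100 mm at x = 52 mm.
- dimple_die: Bystander: chrome dimple die, 34 mm diameter, 30 mm tall, origin under its centre.
- rivet0: Bystander: silver blind rivet 70 mm long lying along its x, 12 mm head, origin under its head end.
- rivet1: Bystander: a second such rivet.
- rivet2: Bystander: a third such rivet.
- nut: Bystander: brass receptacle nut, 26 mm diameter, 10 mm tall, origin under its centre.
- mallet: Bystander: small orange mallet, 32 mm high, lying with its handle toward its -x (to -150 mm) and a 75 mm head across at x = +20 mm.
Mind the look-alikes: they are no part of the job. Of the things that look like the cap, the smaller one is meant.

How it is judged:
By the outcome, as a careful person would: the job done as asked, in the order asked, and still so for the second after the job is handed in, with the robot touching nothing.
It also fails if it takes over 72 s, if anything falls off the work surface, if the arm or the gripper's body presses on something with over 40 N, if the wrist force passes 120 N, or if a joint passes its speed limit or range.

## Working session

There is one attempt and no reset: what is moved stays moved. The work goes in short steps, Python scripts to look and compute and a tool call to move; the robot and the scene stay as the last step left them, time stands still between calls to the robot, and variables do not carry over. Pictures are saved under pics/ and viewed, at most 10 in all, crops included, and the job is handed in when it is done.

Besides the shell and the picture viewer there is one more tool, called after "Emit:" as name([rows], argument=value, ...), one row to a line, values as JSON. drive_tool: Moves the arm, as the interface text tells. Its arguments: {"type":"object","properties":{"increments":{"type":"array"},"newtons":{"type":"number"}},"required":["increments"]}

```bash
mkdir -p pics && cat > h.py <<'E'
from plant import *
import numpy as np, cv2
def save(n,f):
    im=get_image(n); cv2.imwrite(f,im[:,:,::-1]); return im
def ray(P,u,v,z):
    K=np.array(P["K"]);E=np.array(P["extrinsics"]);R=E[:3,:3];t=E[:3,3]
    c=-R.T@t; d=R.T@np.linalg.inv(K)@[u,v,1]; return c+d*(z-c[2])/d[2]
def proj(P,p):
    K=np.array(P["K"]);E=np.array(P["extrinsics"]);q=K@(E[:3,:3]@np.array(p)+E[:3,3]);return q[:2]/q[2]
E
python3 - <<'E'
from h import *
s=observe();print(s)
a=save("top","pics/top.png");b=save("side","pics/side.png")
for n in("top","side","wrist"):
    P=camera_params(n);print(n,np.round(P["K"],1).tolist(),np.round(P["extrinsics"],3).tolist())
E
```

```text
{'time': 0.0, 'joint_pos': array([ 8.54892225e+01,  2.05912319e+01,  6.32921884e-01, -1.98859041e-02,
       -7.01376348e+01, -1.65068015e+01]), 'joint_velocities': array([ 0.01524653,  0.09940741,  0.04692648, -0.01941967, -0.04918509,
        0.04829741]), 'joint_torque': array([ 1.29011569e-03, -5.83322024e+01,  2.93421346e+01,  6.93707228e+00,
       -6.05723297e-03,  4.33993279e-06]), 'tool_pos': array([0.24194446, 0.62961276, 0.23036026]), 'ee_rot': array([ 1.79902698e+02, -9.33977461e-03, -2.10243432e+01]), 'ft_force': array([-0.47527637,  0.08595483, -0.85694319]), 'torque': array([-0.01416874, -0.05902429,  0.02050894]), 'grip_force': 0.0, 'finger_gap': 0.08531093911757838}
top [[384.0, 0.0, 316.5], [0.0, 384.0, 204.6], [0.0, 0.0, 1.0]] [[-0.017, -1.0, -0.006, 0.015], [-0.998, 0.017, -0.06, 0.491], [0.06, 0.005, -0.998, 1.214], [0.0, 0.0, 0.0, 1.0]]
side [[399.3, 0.0, 319.4], [0.0, 399.3, 193.6], [0.0, 0.0, 1.0]] [[-1.0, -0.017, -0.007, 0.466], [-0.004, 0.555, -0.832, 0.088], [0.018, -0.831, -0.555, 1.118], [0.0, 0.0, 0.0, 1.0]]
wrist [[343.1, 0.0, 321.0], [0.0, 343.1, 201.2], [0.0, 0.0, 1.0]] [[-0.358, -0.934, 0.001, 0.673], [-0.886, 0.34, 0.314, -0.038], [-0.294, 0.112, -0.949, 0.38], [0.0, 0.0, 0.0, 1.0]]
```

View pics/top.png

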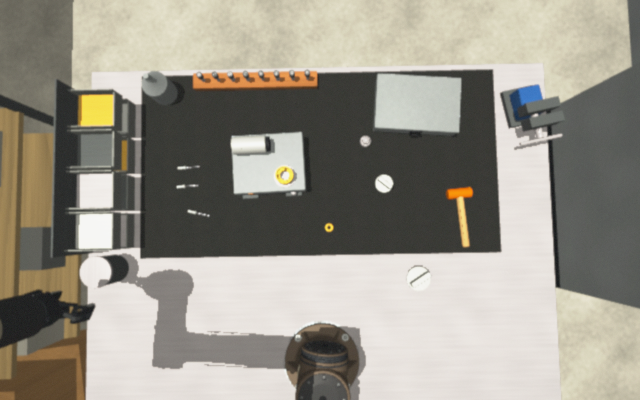

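View pics/side.png

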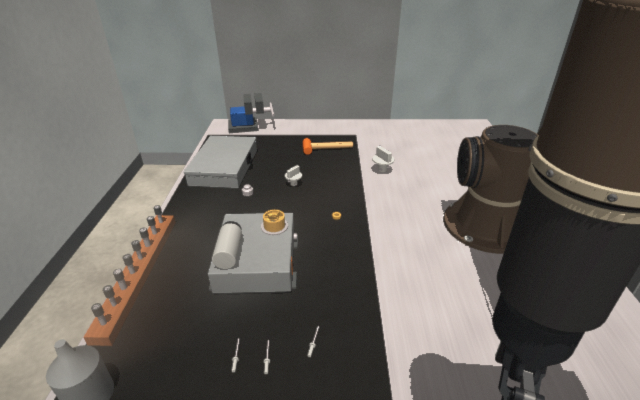

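Top view: candidates for the cap are the disc with a bar at (384,183), about 18 px across (about 55 mm), and a larger one at (419,278), about 24 px (about 73 mm). The die is at (365,141) and the brass nut at (329,227). The neck is at (285,175). The smaller disc, (384,183), fits the description, so I'll check it in a close crop.

```bash
python3 - <<'E'
from h import *
a=cv2.imread("pics/top.png")
c=[cv2.resize(a[y-20:y+20,x-20:x+20],(400,400),interpolation=cv2.INTER_CUBIC) for x,y in((384,183),(285,175))]
cv2.imwrite("pics/crop.png",np.hstack(c))
P=camera_params("top")
print(ray(P,384,183,.0395),ray(P,285,175,.107),ray(P,419,278,.03))
E
```

```text
[ 0.55416075 -0.20690796  0.0395    ] [0.57557056 0.09817165 0.107     ] [ 0.25555487 -0.30946992  0.03      ]
```

View pics/crop.png

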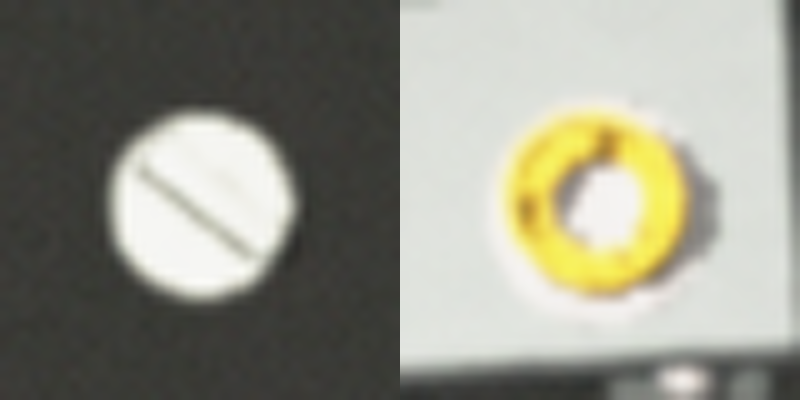

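The crop shows a disc with its bar from crop (140,170) to (250,255), centred at top pixel (384.2,183.5), and its 55 mm width fits, so this is the cap. The neck centre is at top pixel (285,175.4), with dark notch marks at the upper and left parts of the ring. Next I work out the move for a wrist view of the neck, then of the cap.

```bash
cat >> h.py <<'E'
from scipy.spatial.transform import Rotation as Ro
def toolR(s): return Ro.from_euler('xyz',s["ee_rot"],degrees=True).as_matrix()
def to(p,yaw):
    s=observe();R=toolR(s);d=R.T@(np.array(p)-s["tool_pos"])
    T=Ro.from_euler('xyz',[180,0,yaw],degrees=True).as_matrix()
    r=Ro.from_matrix(R.T@T).as_rotvec(degrees=True)
    print("t%.2f"%s["time"],"tool",np.round(s["tool_pos"],4),np.round(s["ee_rot"],2),"d(mm,start axes)",np.round(d*1000,1),"rot deg",np.round(r,2),"F",np.round(s["ft_force"],1),"gap",round(s["finger_gap"],4))
E
python3 - <<'E'
from h import *
s=observe();P=camera_params("wrist");E=np.array(P["extrinsics"]);c=-E[:3,:3].T@E[:3,3];R=toolR(s)
print("cam in tool",R.T@(c-s["tool_pos"]),"axis",R.T@E[2,:3], "img right",R.T@E[0,:3])
print(s["joint_pos"])
P=camera_params("top");n=ray(P,285,175.3,.107);print(n,ray(P,384.2,183.5,.0395))
E
```

```text
cam in tool [ 0.08223623  0.00109316 -0.1412454 ] axis [-3.14423595e-01 -2.13153957e-04  9.49282760e-01] img right [8.11789282e-04 9.99999549e-01 4.93424705e-04]
[ 8.54899349e+01  2.05863420e+01  6.39651001e-01 -1.52882109e-02
 -7.01347176e+01 -1.65070596e+01]
[0.57467264 0.09818235 0.107     ] [ 0.55257108 -0.20749258  0.0395    ]
```

Emit:
drive_tool([
  {"delta_pos":[0.025,0.0188,0],"rot":[0,0,0],"claw":1},
  {"delta_pos":[0.025,0.0188,0],"rot":[0,0,0],"claw":1},
  {"delta_pos":[0.025,0.0188,0],"rot":[0,0,0],"claw":1},
  {"delta_pos":[0.025,0.0188,0],"rot":[0,0,0],"claw":1},
  {"delta_pos":[0.025,0.0188,0],"rot":[0,0,0],"claw":1},
  {"delta_pos":[0.025,0.0188,0],"rot":[0,0,0],"claw":1},
  {"delta_pos":[0.025,0.0188,0],"rot":[0,0,0],"claw":1},
  {"delta_pos":[0.025,0.0188,0],"rot":[0,0,0],"claw":1},
  {"delta_pos":[0.025,0.0188,0],"rot":[0,0,0],"claw":1},
  {"delta_pos":[0.025,0.0188,0],"rot":[0,0,0],"claw":1},
])

```text
time: 0.93
tool_pos: [0.4084, 0.3634, 0.2311]
ee_rot: [180.0, 0.0, -21.0]
ft_force: [-0.3, 1.2, 0.4]
finger_gap: 0.0853
grip_force: 0.0
```

Emit:
drive_tool([
  {"delta_pos":[0.025,0.0188,0],"rot":[0,0,0],"claw":1},
  {"delta_pos":[0.025,0.0188,0],"rot":[0,0,0],"claw":1},
  {"delta_pos":[0.025,0.0188,0],"rot":[0,0,0],"claw":1},
  {"delta_pos":[0.025,0.0188,0],"rot":[0,0,0],"claw":1},
  {"delta_pos":[0.025,0.0188,0],"rot":[0,0,0],"claw":1},
  {"delta_pos":[0.025,0.0188,0],"rot":[0,0,0],"claw":1},
  {"delta_pos":[0.025,0.0188,0],"rot":[0,0,0],"claw":1},
  {"delta_pos":[0.025,0.0188,0],"rot":[0,0,0],"claw":1},
  {"delta_pos":[0.025,0.0188,0],"rot":[0,0,0],"claw":1},
  {"delta_pos":[0.025,0.0188,0],"rot":[0,0,0],"claw":1},
  {"delta_pos":[0,0,0],"rot":[0,0,0],"claw":1},
  {"delta_pos":[0,0,0],"rot":[0,0,0],"claw":1},
])

```text
time: 1.93
tool_pos: [0.5742, 0.0982, 0.2306]
ee_rot: [179.9, 0.1, -21.2]
ft_force: [-0.1, 0.7, 0.5]
finger_gap: 0.0854
grip_force: 0.0
```

```bash
cat > neck.py <<'E'
from h import *
import json
to([.5747,.0982,.231],-21)
P=camera_params("wrist");a=save("wrist","pics/w1.png");json.dump({k:np.array(P[k]).tolist() for k in P},open("w1.json","w"))
u=proj(P,[.5747,.0982,.105]);print(u)
x,y=[int(v) for v in u];x0=max(x-100,0);y0=max(y-100,0)
cv2.imwrite("pics/w1c.png",cv2.resize(a[y0:y0+150+50,x0:x0+200,::-1],(600,600),interpolation=cv2.INTER_CUBIC));print(x0,y0)
E
python3 neck.py
```

```text
t1.93 tool [0.5742 0.0982 0.2306] [ 1.7995e+02  6.0000e-02 -2.1190e+01] d(mm,start axes) [ 0.4 -0.1 -0.4] rot deg [ 0.05  0.06 -0.19] F [-0.1  0.7  0.5] gap 0.0854
[319.38732005 193.4058729 ]
219 93
```

View pics/w1c.png

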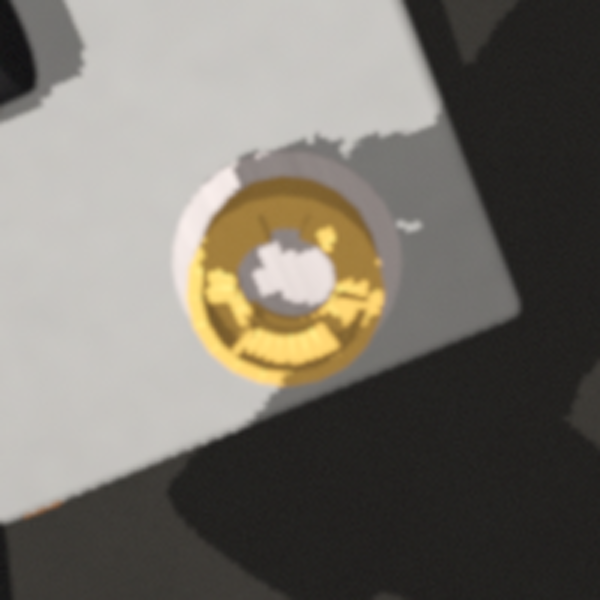

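The 3× wrist crop (offset 219,93) shows the brass rim centred near crop (287,280), with gaps in the shoulder ring at about the top (285,228), lower left (222,320) and lower right (352,318). I'll rectify the picture and fit the rim.

```bash
python3 - <<'E'
from h import *
import json
P=json.load(open("w1.json"));a=cv2.imread("pics/w1.png")
hsv=cv2.cvtColor(a,cv2.COLOR_BGR2HSV);m=((hsv[...,1]>110)&(hsv[...,0]>10)&(hsv[...,0]<35)).astype(np.uint8)
m[:, :250]=0;m[:,380:]=0;m[:130]=0;m[240:]=0
ct=max(cv2.findContours(m,cv2.RETR_EXTERNAL,cv2.CHAIN_APPROX_NONE)[0],key=cv2.contourArea)
hull=cv2.convexHull(ct)[:,0,:]
W=np.array([ray(P,u+.0,v,.107)[:2] for u,v in ct[:,0,:]])
ang=None
from scipy.optimize import least_squares
f=lambda c:np.hypot(W[:,0]-c[0],W[:,1]-c[1])-.0265
r=least_squares(f,[.575,.098],loss='soft_l1',f_scale=.0005);c=r.x
print("rim",c,"rms",np.sqrt(np.mean(f(c)**2)),"ell",cv2.fitEllipse(ct))
g=[];N=600;S=30/300
# rectified: image right=-y, up=+x like top view ; plane shoulder z=.101
src=[];dst=[]
for X,Y in((-1,-1),(1,-1),(1,1),(-1,1)):
    p=[c[0]+X*.03,c[1]+Y*.03,.101];src.append(proj(P,p));dst.append([300-Y*300,300-X*300])
H=cv2.getPerspectiveTransform(np.float32(src),np.float32(dst))
im=cv2.warpPerspective(a,H,(N,N),flags=cv2.INTER_CUBIC)
im=cv2.LUT(im,np.array([255*(i/255)**.6 for i in range(256)],np.uint8))
for q in(14,22.5):cv2.circle(im,(300,300),int(q*10),(255,0,0),1)
cv2.imwrite("pics/rect.png",im)
E
```

```text
rim [0.58060599 0.10046815] rms 0.0013273235590724767 ell ((314.1412658691406, 186.8639373779297), (63.1125602722168, 68.05937194824219), 3.389732599258423)
```

View pics/rect.png

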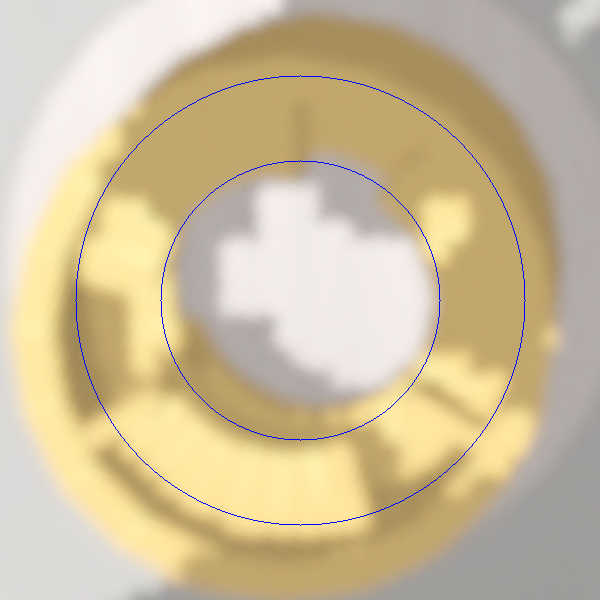

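```bash
python3 - <<'E'
from h import *
import json
from scipy.optimize import least_squares
P=json.load(open("w1.json"));a=cv2.imread("pics/w1.png")
hsv=cv2.cvtColor(a,cv2.COLOR_BGR2HSV);m=((hsv[...,1]>90)&(hsv[...,0]>10)&(hsv[...,0]<35)).astype(np.uint8)
m[:, :250]=0;m[:,380:]=0;m[:130]=0;m[240:]=0
ct=max(cv2.findContours(m,cv2.RETR_EXTERNAL,cv2.CHAIN_APPROX_NONE)[0],key=cv2.contourArea)
W=np.array([ray(P,u,v,.107)[:2] for u,v in ct[:,0,:]])
d=np.array([np.cos(np.radians(-21)),np.sin(np.radians(-21))])
c=np.array([.577,.099])
for k in range(5):
    V=W[(W-c)@d<-.003]
    r=least_squares(lambda q:np.hypot(*(V-q[:2]).T)-q[2],[*c,.0265],loss='soft_l1',f_scale=.0003);c=r.x[:2]
print(r.x,len(V),np.std(r.fun))
r=least_squares(lambda q:np.hypot(*(V-q[:2]).T)-.0265,c,loss='soft_l1',f_scale=.0003);print(r.x)
c=r.x
for z in(.107,.101):print(z,proj(P,[*c,z]))
# top cam fit
P=camera_params("top");a=cv2.imread("pics/top.png");hsv=cv2.cvtColor(a,cv2.COLOR_BGR2HSV);m=((hsv[...,1]>90)&(hsv[...,0]>10)&(hsv[...,0]<35)).astype(np.uint8)
m[:160]=0;m[192:]=0;m[:,:265]=0;m[:,305:]=0
ct=max(cv2.findContours(m,cv2.RETR_EXTERNAL,cv2.CHAIN_APPROX_NONE)[0],key=cv2.contourArea);e=cv2.fitEllipse(ct);print(e,ray(P,*e[0],.105))
E
```

```text
[0.57903013 0.10131973 0.02586193] 80 0.0002536310012000899
[0.57978979 0.10103704]
0.107 [313.7966766  189.70958062]
0.101 [313.9390123  187.63633826]
((284.2890625, 174.83424377441406), (16.485280990600586, 17.703378677368164), 116.80773162841797) [0.57638306 0.10045769 0.105     ]
```

Fit: the neck is at about (0.5785, 0.101), and the notch centres are at about -18°, 102° and -138° in world yaw. Now to the cap, turning to a yaw of about -128°.

Emit:
drive_tool([
  {"delta_pos":[0.0075,0.0244,0],"rot":[0,0,0],"claw":1},
  {"delta_pos":[0.0075,0.0244,0],"rot":[0,0,0],"claw":1},
  {"delta_pos":[0.0075,0.0244,0],"rot":[0,0,0],"claw":1},
  {"delta_pos":[0.0075,0.0244,0],"rot":[0,0,0],"claw":1},
  {"delta_pos":[0.0075,0.0244,0],"rot":[0,0,0],"claw":1},
  {"delta_pos":[0.0075,0.0244,0],"rot":[0,0,0],"claw":1},
  {"delta_pos":[0.0075,0.0244,0],"rot":[0,0,0],"claw":1},
  {"delta_pos":[0.0075,0.0244,0],"rot":[0,0,0],"claw":1},
  {"delta_pos":[0.0075,0.0244,0.02],"rot":[0,0,0],"claw":1},
  {"delta_pos":[0.0075,0.0244,0.02],"rot":[0,0,0],"claw":1},
  {"delta_pos":[0.0075,0.0244,0.02],"rot":[0,0,0],"claw":1},
  {"delta_pos":[0.0075,0.0244,0.02],"rot":[0,0,0],"claw":1},
])

```text
time: 2.98
tool_pos: [0.5529, -0.2056, 0.1508]
ee_rot: [-180.0, -0.0, -20.9]
ft_force: [0.2, 0.4, -0.2]
finger_gap: 0.0851
grip_force: 0.0
```

Emit:
drive_tool([
  {"delta_pos":[0,0,0],"rot":[0,0,1],"claw":1},
  {"delta_pos":[0,0,0],"rot":[0,0,1],"claw":1},
  {"delta_pos":[0,0,0],"rot":[0,0,1],"claw":1},
  {"delta_pos":[0,0,0],"rot":[0,0,1],"claw":1},
  {"delta_pos":[0,0,0],"rot":[0,0,1],"claw":1},
  {"delta_pos":[0,0,0],"rot":[0,0,1],"claw":1},
  {"delta_pos":[0,0,0],"rot":[0,0,1],"claw":1},
  {"delta_pos":[0,0,0],"rot":[0,0,1],"claw":1},
  {"delta_pos":[0,0,0],"rot":[0,0,1],"claw":1},
])

```text
time: 3.73
tool_pos: [0.553, -0.2044, 0.1514]
ee_rot: [-180.0, 0.0, -75.2]
ft_force: [0.8, 0.3, 0.2]
finger_gap: 0.0854
grip_force: 0.0
```

Emit:
drive_tool([
  {"delta_pos":[0,0,0],"rot":[0,0,1],"claw":1},
  {"delta_pos":[0,0,0],"rot":[0,0,1],"claw":1},
  {"delta_pos":[0,0,0],"rot":[0,0,1],"claw":1},
  {"delta_pos":[0,0,0],"rot":[0,0,1],"claw":1},
  {"delta_pos":[0,0,0],"rot":[0,0,1],"claw":1},
  {"delta_pos":[0,0,0],"rot":[0,0,1],"claw":1},
  {"delta_pos":[0,0,0],"rot":[0,0,1],"claw":1},
  {"delta_pos":[0,0,0],"rot":[0,0,1],"claw":1},
  {"delta_pos":[0,0,0],"rot":[0,0,1],"claw":1},
  {"delta_pos":[0,0,0],"rot":[0,0,0],"claw":1},
  {"delta_pos":[0,0,0],"rot":[0,0,0],"claw":1},
])

```text
time: 4.65
tool_pos: [0.5531, -0.2048, 0.1514]
ee_rot: [-180.0, 0.0, -128.8]
ft_force: [0.3, -0.5, -0.3]
finger_gap: 0.0855
grip_force: 0.0
```

```bash
python3 - <<'E'
from h import *
import json
to([.5526,-.2075,.150],-128)
P=camera_params("wrist");a=save("wrist","pics/w2.png");json.dump({k:np.array(P[k]).tolist() for k in P},open("w2.json","w"))
u=proj(P,[.5526,-.2075,.0395]);print(u)
x,y=[int(v) for v in u];x0=max(x-100,0);y0=max(y-100,0);print(x0,y0)
cv2.imwrite("pics/w2c.png",cv2.resize(a[y0:y0+200,x0:x0+200,::-1],(600,600),interpolation=cv2.INTER_CUBIC))
E
```

```text
t4.65 tool [ 0.5531 -0.2048  0.1514] [-1.8000e+02  1.0000e-02 -1.2876e+02] d(mm,start axes) [ 2.4 -1.3  1.4] rot deg [-0.    0.01 -0.76] F [ 0.3 -0.5 -0.3] gap 0.0855
[321.39832117 195.00417258]
221 95
```

View pics/w2c.png

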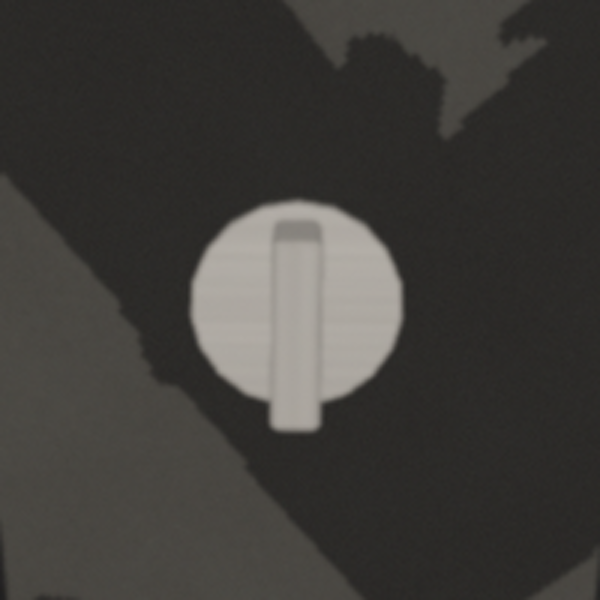

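The 3× crop (offset 221,95) shows the disc centred at (297,302), i.e. image (320,195.7). The bar runs almost vertically, so it is aligned with the tool's x within about 1°.

```bash
python3 - <<'E'
from h import *
import json
P=json.load(open("w2.json"));p=ray(P,320,195.7,.0395);q=ray(P,221+295.8/3,95+(239+430)/6,.0645);print(p,q)
to([p[0],p[1],.0425],-129.5);to([q[0],q[1],.0425],-129.5)
E
```

```text
[ 0.55379571 -0.20773645  0.0395    ] [ 0.55404965 -0.20778096  0.0645    ]
t4.70 tool [ 0.5531 -0.205   0.1514] [-1.8000e+02  1.0000e-02 -1.2874e+02] d(mm,start axes) [  1.7  -2.3 108.9] rot deg [-0.    0.01  0.76] F [-0.3  0.3  1. ] gap 0.0859
t4.70 tool [ 0.5531 -0.205   0.1514] [-1.8000e+02  1.0000e-02 -1.2874e+02] d(mm,start axes) [  1.6  -2.5 108.9] rot deg [-0.    0.01  0.76] F [-0.3  0.3  1. ] gap 0.0859
```

Emit:
drive_tool([
  {"delta_pos":[0.0017,-0.0024,0.01],"rot":[0,0,0.12],"claw":1},
  {"delta_pos":[0,0,0.02],"rot":[0,0,0],"claw":1},
  {"delta_pos":[0,0,0.02],"rot":[0,0,0],"claw":1},
  {"delta_pos":[0,0,0.02],"rot":[0,0,0],"claw":1},
  {"delta_pos":[0,0,0.015],"rot":[0,0,0],"claw":1},
  {"delta_pos":[0,0,0.01],"rot":[0,0,0],"claw":1},
  {"delta_pos":[0,0,0.008],"rot":[0,0,0],"claw":1},
  {"delta_pos":[0,0,0.005],"rot":[0,0,0],"claw":1},
  {"delta_pos":[0,0,0],"rot":[0,0,0],"claw":1},
  {"delta_pos":[0,0,0],"rot":[0,0,0],"claw":1},
])

```text
time: 5.53
tool_pos: [0.5541, -0.2087, 0.0436]
ee_rot: [-180.0, 0.0, -129.7]
ft_force: [0.4, 0.0, -0.2]
finger_gap: 0.0855
grip_force: 0.0
```

Emit:
drive_tool([
  {"delta_pos":[0,0,0],"rot":[0,0,0],"claw":0},
  {"delta_pos":[0,0,0],"rot":[0,0,0],"claw":0},
  {"delta_pos":[0,0,0],"rot":[0,0,0],"claw":0},
  {"delta_pos":[0,0,0],"rot":[0,0,0],"claw":0},
  {"delta_pos":[0,0,0],"rot":[0,0,0],"claw":0},
  {"delta_pos":[0,0,0],"rot":[0,0,0],"claw":0},
  {"delta_pos":[0,0,0],"rot":[0,0,0],"claw":0},
  {"delta_pos":[0,0,0],"rot":[0,0,0],"claw":0},
  {"delta_pos":[0,0,0],"rot":[0,0,0],"claw":0},
  {"delta_pos":[0,0,0],"rot":[0,0,0],"claw":0},
  {"delta_pos":[0,0,0],"rot":[0,0,0],"claw":0},
  {"delta_pos":[0,0,0],"rot":[0,0,0],"claw":0},
], newtons=50)

```text
time: 6.53
tool_pos: [0.5538, -0.2086, 0.0434]
ee_rot: [-180.0, 0.0, -129.7]
ft_force: [-0.2, 0.6, 2.7]
finger_gap: 0.0109
grip_force: 54.8
```

Emit:
drive_tool([
  {"delta_pos":[0,0,-0.01],"rot":[0,0,0],"claw":0},
  {"delta_pos":[0,0,-0.02],"rot":[0,0,0],"claw":0},
  {"delta_pos":[0,0,-0.025],"rot":[0,0,0],"claw":0},
  {"delta_pos":[0,0,-0.025],"rot":[0,0,0],"claw":0},
  {"delta_pos":[0,0,-0.025],"rot":[0,0,0],"claw":0},
  {"delta_pos":[0,0,-0.02],"rot":[0,0,0],"claw":0},
  {"delta_pos":[0,0,-0.012],"rot":[0,0,0],"claw":0},
  {"delta_pos":[0,0,0],"rot":[0,0,0],"claw":0},
  {"delta_pos":[0,0,0],"rot":[0,0,0],"claw":0},
])

```text
time: 7.28
tool_pos: [0.5539, -0.2086, 0.1811]
ee_rot: [-179.9, 0.1, -129.7]
ft_force: [0.0, 0.1, -1.8]
finger_gap: 0.0107
grip_force: 54.2
```

Emit:
drive_tool([
  {"delta_pos":[-0.0212,0.0149,0],"rot":[0,0,0],"claw":0},
  {"delta_pos":[-0.0212,0.0149,0],"rot":[0,0,0],"claw":0},
  {"delta_pos":[-0.0212,0.0149,0],"rot":[0,0,0],"claw":0},
  {"delta_pos":[-0.0212,0.0149,0],"rot":[0,0,0],"claw":0},
  {"delta_pos":[-0.0212,0.0149,0],"rot":[0,0,0],"claw":0},
  {"delta_pos":[-0.0212,0.0149,0],"rot":[0,0,0],"claw":0},
  {"delta_pos":[-0.0212,0.0149,0],"rot":[0,0,0],"claw":0},
  {"delta_pos":[-0.0212,0.0149,0],"rot":[0,0,0],"claw":0},
  {"delta_pos":[-0.0212,0.0149,0],"rot":[0,0,0],"claw":0},
  {"delta_pos":[-0.0212,0.0149,0],"rot":[0,0,0],"claw":0},
  {"delta_pos":[-0.0212,0.0149,0],"rot":[0,0,0],"claw":0},
  {"delta_pos":[-0.0212,0.0149,0],"rot":[0,0,0],"claw":0},
])

```text
time: 8.28
tool_pos: [0.578, 0.1023, 0.1788]
ee_rot: [179.9, -0.1, -129.7]
ft_force: [1.4, -0.5, -0.2]
finger_gap: 0.0109
grip_force: 54.2
```

Emit:
drive_tool([
  {"delta_pos":[0,0,0],"rot":[0,0,-0.92],"claw":0},
  {"delta_pos":[0,0,0],"rot":[0,0,-0.92],"claw":0},
  {"delta_pos":[0,0,0],"rot":[0,0,-0.92],"claw":0},
  {"delta_pos":[0,0,0],"rot":[0,0,-0.92],"claw":0},
  {"delta_pos":[0,0,0],"rot":[0,0,-0.92],"claw":0},
  {"delta_pos":[0,0,0],"rot":[0,0,-0.92],"claw":0},
  {"delta_pos":[0,0,0],"rot":[0,0,0],"claw":0},
  {"delta_pos":[0,0,0],"rot":[0,0,0],"claw":0},
  {"delta_pos":[0,0,0],"rot":[0,0,0],"claw":0},
])

```text
time: 9.03
tool_pos: [0.5785, 0.1011, 0.1796]
ee_rot: [179.9, -0.0, -96.8]
ft_force: [0.2, 0.6, -2.3]
finger_gap: 0.0109
grip_force: 54.2
```

```bash
python3 - <<'E'
from h import *
to([.5785,.101,.150],-96.4)
a=save("wrist","pics/w3.png");b=save("side","pics/s3.png")
P=camera_params("side");u=proj(P,[.5785,.101,.13]);x,y=int(u[0]),int(u[1])
c=cv2.resize(b[y-50:y+30,x-40:x+40,::-1],(400,400),interpolation=cv2.INTER_CUBIC)
d=cv2.resize(a[100:300,220:420,::-1],(400,400),interpolation=cv2.INTER_CUBIC)
cv2.imwrite("pics/s3c.png",np.hstack([c,d]))
E
```

```text
t9.03 tool [0.5785 0.1011 0.1796] [ 1.7993e+02 -4.0000e-02 -9.6800e+01] d(mm,start axes) [ 0.1 -0.  29.6] rot deg [ 0.07 -0.04 -0.4 ] F [ 0.2  0.6 -2.3] gap 0.0109
```

View pics/s3c.png

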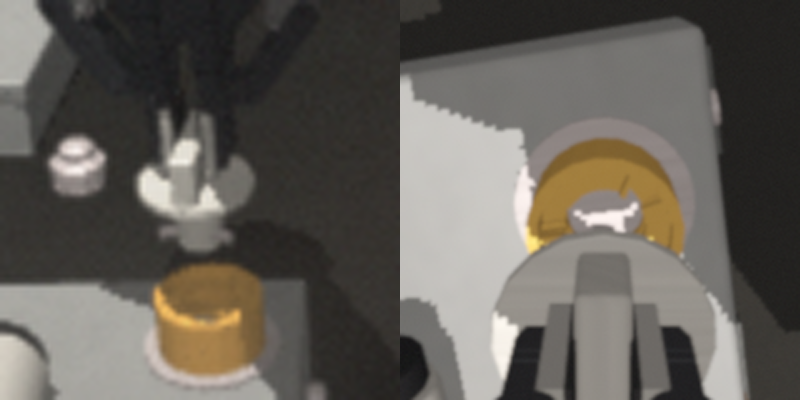

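Left: the cap hangs upright above the neck. Right: the wrist view shows the neck under the cap with the notch lines at the top. Descending.

Emit:
drive_tool([
  {"delta_pos":[0,0,0.01],"rot":[0,0,0],"claw":0},
  {"delta_pos":[0,0,0.012],"rot":[0,0,0],"claw":0},
  {"delta_pos":[0,0,0.008],"rot":[0,0,0],"claw":0},
  {"delta_pos":[0,0,0.004],"rot":[0,0,0],"claw":0},
  {"delta_pos":[0,0,0.003],"rot":[0,0,0],"claw":0},
  {"delta_pos":[0,0,0.002],"rot":[0,0,0],"claw":0},
  {"delta_pos":[0,0,0],"rot":[0,0,0],"claw":0},
])

```text
time: 9.72
tool_pos: [0.5789, 0.1012, 0.141]
ee_rot: [180.0, -0.0, -96.6]
ft_force: [0.3, 0.7, -0.6]
finger_gap: 0.0113
grip_force: 54.2
```

Emit:
drive_tool([
  {"delta_pos":[0,0,0.001],"rot":[0,0,0],"claw":0},
  {"delta_pos":[0,0,0.001],"rot":[0,0,0],"claw":0},
  {"delta_pos":[0,0,0.001],"rot":[0,0,0],"claw":0},
  {"delta_pos":[0,0,0],"rot":[0,0,0],"claw":0},
])

```text
time: 10.05
tool_pos: [0.5789, 0.1013, 0.1383]
ee_rot: [-180.0, 0.0, -96.6]
ft_force: [0.4, -0.3, -1.7]
finger_gap: 0.0108
grip_force: 54.2
```

Emit:
drive_tool([
  {"delta_pos":[0,0,0.001],"rot":[0,0,0],"claw":0},
  {"delta_pos":[0,0,0.001],"rot":[0,0,0],"claw":0},
  {"delta_pos":[0,0,0],"rot":[0,0,0],"claw":0},
])

```text
time: 10.3
tool_pos: [0.5788, 0.1013, 0.1362]
ee_rot: [180.0, 0.0, -96.6]
ft_force: [0.2, -0.4, -1.3]
finger_gap: 0.0108
grip_force: 54.2
```

Emit:
drive_tool([
  {"delta_pos":[0,0,0.001],"rot":[0,0,0],"claw":0},
  {"delta_pos":[0,0,0.001],"rot":[0,0,0],"claw":0},
  {"delta_pos":[0,0,0],"rot":[0,0,0],"claw":0},
])

```text
time: 10.55
tool_pos: [0.5788, 0.1012, 0.134]
ee_rot: [180.0, -0.0, -96.6]
ft_force: [0.6, -0.0, -1.6]
finger_gap: 0.0112
grip_force: 54.2
```

Emit:
drive_tool([
  {"delta_pos":[0,0,0.0007],"rot":[0,0,0],"claw":0},
  {"delta_pos":[0,0,0],"rot":[0,0,0],"claw":0},
  {"delta_pos":[0,0,0],"rot":[0,0,0],"claw":0},
])

```text
time: 10.8
tool_pos: [0.5789, 0.1013, 0.1336]
ee_rot: [180.0, -0.0, -96.6]
ft_force: [-0.5, 0.3, -0.3]
finger_gap: 0.0105
grip_force: 54.2
```

Emit:
drive_tool([
  {"delta_pos":[0,0,0.0007],"rot":[0,0,0],"claw":0},
  {"delta_pos":[0,0,0],"rot":[0,0,0],"claw":0},
  {"delta_pos":[0,0,0],"rot":[0,0,0],"claw":0},
])

```text
time: 11.05
tool_pos: [0.579, 0.1013, 0.1333]
ee_rot: [-180.0, 0.0, -96.6]
ft_force: [-1.6, 1.0, 4.1]
finger_gap: 0.0112
grip_force: 54.9
```

Contact on the shoulder at about 5 N. Turning anticlockwise.

Emit:
drive_tool([
  {"delta_pos":[0,0,0],"rot":[0,0,-0.5],"claw":0},
  {"delta_pos":[0,0,0],"rot":[0,0,-0.5],"claw":0},
  {"delta_pos":[0,0,0],"rot":[0,0,-0.5],"claw":0},
  {"delta_pos":[0,0,0],"rot":[0,0,0],"claw":0},
])

```text
time: 11.38
tool_pos: [0.5795, 0.1013, 0.1333]
ee_rot: [-179.9, 0.0, -87.5]
ft_force: [0.6, -1.3, 2.2]
finger_gap: 0.011
grip_force: 54.7
```

Emit:
drive_tool([
  {"delta_pos":[0,0,0],"rot":[0,0,-0.5],"claw":0},
  {"delta_pos":[0,0,0],"rot":[0,0,-0.5],"claw":0},
  {"delta_pos":[0,0,0],"rot":[0,0,0],"claw":0},
])

```text
time: 11.63
tool_pos: [0.5794, 0.1013, 0.1333]
ee_rot: [-179.9, 0.0, -81.6]
ft_force: [-0.5, -0.8, 2.5]
finger_gap: 0.0109
grip_force: 54.8
```

Emit:
drive_tool([
  {"delta_pos":[0,0,0],"rot":[0,0,-0.5],"claw":0},
  {"delta_pos":[0,0,0],"rot":[0,0,0],"claw":0},
])

```text
time: 11.8
tool_pos: [0.5794, 0.1013, 0.1333]
ee_rot: [-179.9, -0.0, -78.6]
ft_force: [0.3, -0.6, 2.8]
finger_gap: 0.0107
grip_force: 54.8
```

Emit:
drive_tool([
  {"delta_pos":[0,0,0],"rot":[0,0,-0.5],"claw":0},
  {"delta_pos":[0,0,0],"rot":[0,0,0],"claw":0},
])

```text
time: 11.97
tool_pos: [0.5793, 0.1014, 0.1333]
ee_rot: [-179.9, -0.0, -75.7]
ft_force: [0.7, -0.3, 4.8]
finger_gap: 0.011
grip_force: 54.9
```

Emit:
drive_tool([
  {"delta_pos":[0,0,0],"rot":[0,0,-0.5],"claw":0},
  {"delta_pos":[0,0,0],"rot":[0,0,0],"claw":0},
])

```text
time: 12.13
tool_pos: [0.5793, 0.1014, 0.1333]
ee_rot: [-179.9, -0.0, -72.7]
ft_force: [-0.2, -0.8, 4.2]
finger_gap: 0.0111
grip_force: 55.0
```

Emit:
drive_tool([
  {"delta_pos":[0,0,0],"rot":[0,0,-0.5],"claw":0},
  {"delta_pos":[0,0,0],"rot":[0,0,0],"claw":0},
])

```text
time: 12.3
tool_pos: [0.5793, 0.1014, 0.1333]
ee_rot: [-179.9, -0.0, -69.7]
ft_force: [0.5, 0.0, 4.9]
finger_gap: 0.0109
grip_force: 55.0
```

```bash
python3 - <<'E'
from h import *
s=observe();print(s["tool_pos"],s["ee_rot"],s["ft_force"],s["torque"])
E
```

```text
[0.57931326 0.10140099 0.13328183] [-1.79947701e+02 -4.21424338e-03 -6.96900314e+01] [0.52140749 0.01847105 4.94213054] [-0.10264533 -0.26870988  0.07397826]
```

Emit:
drive_tool([
  {"delta_pos":[0,0,0],"rot":[0,0,-0.5],"claw":0},
  {"delta_pos":[0,0,0],"rot":[0,0,-0.5],"claw":0},
  {"delta_pos":[0,0,0],"rot":[0,0,-0.5],"claw":0},
  {"delta_pos":[0,0,0],"rot":[0,0,0],"claw":0},
])

```text
time: 12.63
tool_pos: [0.5793, 0.1014, 0.1332]
ee_rot: [-180.0, -0.0, -60.7]
ft_force: [1.2, -0.5, 5.3]
finger_gap: 0.011
grip_force: 55.1
```

Emit:
drive_tool([
  {"delta_pos":[0,0,0],"rot":[0,0,-0.5],"claw":0},
  {"delta_pos":[0,0,0],"rot":[0,0,-0.5],"claw":0},
  {"delta_pos":[0,0,0],"rot":[0,0,-0.5],"claw":0},
  {"delta_pos":[0,0,0],"rot":[0,0,0],"claw":0},
])

```text
time: 12.97
tool_pos: [0.5793, 0.1015, 0.1333]
ee_rot: [-180.0, -0.0, -51.7]
ft_force: [1.3, 0.3, 5.1]
finger_gap: 0.011
grip_force: 55.1
```

Emit:
drive_tool([
  {"delta_pos":[0,0,0],"rot":[0,0,-0.5],"claw":0},
  {"delta_pos":[0,0,0],"rot":[0,0,-0.5],"claw":0},
  {"delta_pos":[0,0,0],"rot":[0,0,-0.5],"claw":0},
  {"delta_pos":[0,0,0],"rot":[0,0,0],"claw":0},
])

```text
time: 13.3
tool_pos: [0.5792, 0.1015, 0.1332]
ee_rot: [-180.0, -0.0, -42.7]
ft_force: [0.5, 0.3, 5.4]
finger_gap: 0.0108
grip_force: 55.1
```

Emit:
drive_tool([
  {"delta_pos":[0,0,0],"rot":[0,0,-0.5],"claw":0},
  {"delta_pos":[0,0,0],"rot":[0,0,-0.5],"claw":0},
  {"delta_pos":[0,0,0],"rot":[0,0,0],"claw":0},
])

```text
time: 13.55
tool_pos: [0.5787, 0.1011, 0.1331]
ee_rot: [180.0, 0.0, -36.7]
ft_force: [-1.1, -0.7, 6.4]
finger_gap: 0.0108
grip_force: 55.2
```

Emit:
drive_tool([
  {"delta_pos":[0,0,0],"rot":[0,0,-0.5],"claw":0},
  {"delta_pos":[0,0,0],"rot":[0,0,-0.5],"claw":0},
  {"delta_pos":[0,0,0],"rot":[0,0,0],"claw":0},
])

```text
time: 13.8
tool_pos: [0.5785, 0.1011, 0.1327]
ee_rot: [180.0, 0.0, -30.7]
ft_force: [0.3, 0.1, 4.1]
finger_gap: 0.0112
grip_force: 54.9
```

Emit:
drive_tool([
  {"delta_pos":[0,0,0],"rot":[0,0,-0.4],"claw":0},
  {"delta_pos":[0,0,0],"rot":[0,0,0],"claw":0},
  {"delta_pos":[0,0,0],"rot":[0,0,0],"claw":0},
])

```text
time: 14.05
tool_pos: [0.5787, 0.1014, 0.1325]
ee_rot: [180.0, 0.0, -28.5]
ft_force: [0.4, 0.6, 0.8]
finger_gap: 0.0104
grip_force: 54.5
```

Emit:
drive_tool([
  {"delta_pos":[0,0,0],"rot":[0,0,-0.4],"claw":0},
  {"delta_pos":[0,0,0],"rot":[0,0,0],"claw":0},
  {"delta_pos":[0,0,0],"rot":[0,0,0],"claw":0},
])

```text
time: 14.3
tool_pos: [0.5786, 0.1013, 0.1324]
ee_rot: [180.0, 0.0, -26.0]
ft_force: [-0.7, 1.1, -0.8]
finger_gap: 0.0106
grip_force: 54.3
```

Emit:
drive_tool([
  {"delta_pos":[0,0,0],"rot":[0,0,-0.4],"claw":0},
  {"delta_pos":[0,0,0],"rot":[0,0,0],"claw":0},
  {"delta_pos":[0,0,0],"rot":[0,0,0],"claw":0},
])

```text
time: 14.55
tool_pos: [0.5787, 0.1013, 0.1326]
ee_rot: [180.0, 0.0, -23.6]
ft_force: [0.9, -0.0, -0.9]
finger_gap: 0.0108
grip_force: 54.2
```

```bash
python3 - <<'E'
from h import *
s=observe();print(s["tool_pos"],s["ee_rot"],s["ft_force"],s["torque"])
E
```

```text
[0.5787147  0.10127084 0.13258605] [ 1.79984164e+02  2.61952176e-02 -2.35738592e+01] [ 0.92929159 -0.01453163 -0.9048817 ] [ 0.13614944 -0.20056882 -0.01822046]
```

Support is gone at a yaw of about -24°, so the pins are over the notches. Lowering gently.

Emit:
drive_tool([
  {"delta_pos":[0,0,0.001],"rot":[0,0,0],"claw":0},
  {"delta_pos":[0,0,0.001],"rot":[0,0,0],"claw":0},
  {"delta_pos":[0,0,0],"rot":[0,0,0],"claw":0},
])

```text
time: 14.8
tool_pos: [0.5791, 0.1015, 0.1308]
ee_rot: [-180.0, -0.0, -23.5]
ft_force: [1.3, 1.2, -0.7]
finger_gap: 0.0108
grip_force: 54.3
```

Emit:
drive_tool([
  {"delta_pos":[0,0,0.001],"rot":[0,0,0],"claw":0},
  {"delta_pos":[0,0,0],"rot":[0,0,0],"claw":0},
])

```text
time: 14.97
tool_pos: [0.5792, 0.1015, 0.1299]
ee_rot: [-180.0, -0.0, -23.4]
ft_force: [1.5, 0.7, -0.6]
finger_gap: 0.0104
grip_force: 54.2
```

Going down freely.

Emit:
drive_tool([
  {"delta_pos":[0,0,0.001],"rot":[0,0,0],"claw":0},
  {"delta_pos":[0,0,0.001],"rot":[0,0,0],"claw":0},
  {"delta_pos":[0,0,0.001],"rot":[0,0,0],"claw":0},
  {"delta_pos":[0,0,0],"rot":[0,0,0],"claw":0},
])

```text
time: 15.3
tool_pos: [0.5788, 0.1013, 0.1266]
ee_rot: [180.0, 0.0, -23.4]
ft_force: [2.2, 1.3, -1.7]
finger_gap: 0.0109
grip_force: 54.1
```

Emit:
drive_tool([
  {"delta_pos":[0,0,0.001],"rot":[0,0,0],"claw":0},
  {"delta_pos":[0,0,0.001],"rot":[0,0,0],"claw":0},
  {"delta_pos":[0,0,0],"rot":[0,0,0],"claw":0},
])

```text
time: 15.55
tool_pos: [0.5784, 0.1009, 0.1244]
ee_rot: [179.9, 0.0, -23.4]
ft_force: [0.5, -0.5, -1.3]
finger_gap: 0.0108
grip_force: 54.2
```

Emit:
drive_tool([
  {"delta_pos":[0,0,0.001],"rot":[0,0,0],"claw":0},
  {"delta_pos":[0,0,0.001],"rot":[0,0,0],"claw":0},
  {"delta_pos":[0,0,0],"rot":[0,0,0],"claw":0},
])

```text
time: 15.8
tool_pos: [0.5789, 0.1011, 0.1227]
ee_rot: [180.0, 0.0, -23.4]
ft_force: [1.4, -0.3, -0.7]
finger_gap: 0.011
grip_force: 54.2
```

Emit:
drive_tool([
  {"delta_pos":[0,0,0.0006],"rot":[0,0,0],"claw":0},
  {"delta_pos":[0,0,0],"rot":[0,0,0],"claw":0},
  {"delta_pos":[0,0,0],"rot":[0,0,0],"claw":0},
])

```text
time: 16.05
tool_pos: [0.579, 0.1012, 0.1224]
ee_rot: [-180.0, -0.0, -23.4]
ft_force: [0.4, -0.0, 0.2]
finger_gap: 0.0108
grip_force: 54.4
```

Emit:
drive_tool([
  {"delta_pos":[0,0,0.0004],"rot":[0,0,0],"claw":0},
  {"delta_pos":[0,0,0],"rot":[0,0,0],"claw":0},
  {"delta_pos":[0,0,0],"rot":[0,0,0],"claw":0},
])

```text
time: 16.3
tool_pos: [0.5791, 0.1012, 0.1223]
ee_rot: [-180.0, -0.0, -23.4]
ft_force: [-0.1, -1.1, 3.1]
finger_gap: 0.0108
grip_force: 54.9
```

Dropped into the thread start (TCP z 0.1223, as expected). Now clockwise.

Emit:
drive_tool([
  {"delta_pos":[0,0,-0.0003],"rot":[0,0,0.5],"claw":0},
  {"delta_pos":[0,0,0],"rot":[0,0,0.5],"claw":0},
  {"delta_pos":[0,0,0],"rot":[0,0,0.5],"claw":0},
  {"delta_pos":[0,0,0],"rot":[0,0,0],"claw":0},
])

```text
time: 16.63
tool_pos: [0.5788, 0.1014, 0.1223]
ee_rot: [-180.0, 0.0, -32.5]
ft_force: [0.4, 0.2, 2.5]
finger_gap: 0.0107
grip_force: 54.8
```

```bash
cat > st.py <<'E'
from h import *
s=observe();print(s["time"],s["tool_pos"],s["ee_rot"][2],s["ft_force"],s["torque"])
E
python3 st.py
```

```text
16.6333 [0.57881414 0.10135605 0.12229213] -32.546788554829604 [0.35912032 0.21635939 2.5272346 ] [-0.01151461  0.19403646 -0.03411425]
```

Emit:
drive_tool([
  {"delta_pos":[0,0,0],"rot":[0,0,0.5],"claw":0},
  {"delta_pos":[0,0,0],"rot":[0,0,0.5],"claw":0},
  {"delta_pos":[0,0,0],"rot":[0,0,0],"claw":0},
])

```text
time: 16.88
tool_pos: [0.5788, 0.1013, 0.1223]
ee_rot: [-180.0, 0.0, -38.5]
ft_force: [-1.2, -0.0, 2.7]
finger_gap: 0.0108
grip_force: 54.8
```

```bash
python3 st.py
```

```text
16.8833 [0.57882782 0.10133743 0.12230261] -38.45200080900171 [-1.16323819 -0.03849774  2.72667807] [ 0.05449171  0.2349905  -0.04615664]
```

Emit:
drive_tool([
  {"delta_pos":[0,0,0],"rot":[0,0,0.5],"claw":0},
  {"delta_pos":[0,0,0],"rot":[0,0,0.5],"claw":0},
  {"delta_pos":[0,0,0],"rot":[0,0,0],"claw":0},
])

```text
time: 17.13
tool_pos: [0.5783, 0.1012, 0.1221]
ee_rot: [180.0, 0.0, -44.4]
ft_force: [-1.9, -0.7, 3.9]
finger_gap: 0.0111
grip_force: 55.0
```

Emit:
drive_tool([
  {"delta_pos":[0,0,0.0002],"rot":[0,0,0.5],"claw":0},
  {"delta_pos":[0,0,0.0002],"rot":[0,0,0.5],"claw":0},
  {"delta_pos":[0,0,0],"rot":[0,0,0],"claw":0},
])

```text
time: 17.38
tool_pos: [0.5789, 0.1012, 0.1218]
ee_rot: [-180.0, -0.0, -50.3]
ft_force: [-0.7, -0.7, 2.2]
finger_gap: 0.0107
grip_force: 54.7
```

```bash
python3 st.py
```

```text
17.3833 [0.57892296 0.10118978 0.12182708] -50.34140587668918 [-0.69300911 -0.73907996  2.20253286] [-0.32499694  0.07417364  0.00998248]
```

Emit:
drive_tool([
  {"delta_pos":[0,0,0.0003],"rot":[0,0,0.5],"claw":0},
  {"delta_pos":[0,0,0.0003],"rot":[0,0,0.5],"claw":0},
  {"delta_pos":[0,0,0.0003],"rot":[0,0,0.5],"claw":0},
  {"delta_pos":[0,0,0],"rot":[0,0,0],"claw":0},
])

```text
time: 17.72
tool_pos: [0.5791, 0.1013, 0.1209]
ee_rot: [-180.0, -0.0, -59.3]
ft_force: [0.0, -0.6, 2.4]
finger_gap: 0.0105
grip_force: 54.7
```

Emit:
drive_tool([
  {"delta_pos":[0,0,0.0003],"rot":[0,0,0.5],"claw":0},
  {"delta_pos":[0,0,0.0003],"rot":[0,0,0.5],"claw":0},
  {"delta_pos":[0,0,0.0003],"rot":[0,0,0.5],"claw":0},
  {"delta_pos":[0,0,0],"rot":[0,0,0],"claw":0},
])

```text
time: 18.05
tool_pos: [0.5791, 0.1013, 0.12]
ee_rot: [-180.0, -0.0, -68.3]
ft_force: [0.9, -0.4, 2.3]
finger_gap: 0.0107
grip_force: 54.7
```

```bash
python3 st.py
```

```text
18.05 [0.57911291 0.10131392 0.11996682] -68.29193075898523 [ 0.92891589 -0.39038563  2.29640828] [-0.13434691 -0.0793905  -0.00600917]
```

Emit:
drive_tool([
  {"delta_pos":[0,0,0.0003],"rot":[0,0,0.5],"claw":0},
  {"delta_pos":[0,0,0.0003],"rot":[0,0,0.5],"claw":0},
  {"delta_pos":[0,0,0.0003],"rot":[0,0,0.5],"claw":0},
  {"delta_pos":[0,0,0],"rot":[0,0,0],"claw":0},
])

```text
time: 18.38
tool_pos: [0.5791, 0.1013, 0.1191]
ee_rot: [-180.0, -0.0, -77.3]
ft_force: [-0.5, -0.6, 1.8]
finger_gap: 0.0109
grip_force: 54.7
```

Emit:
drive_tool([
  {"delta_pos":[0,0,0.0003],"rot":[0,0,0.5],"claw":0},
  {"delta_pos":[0,0,0.0003],"rot":[0,0,0.5],"claw":0},
  {"delta_pos":[0,0,0.0003],"rot":[0,0,0.5],"claw":0},
  {"delta_pos":[0,0,0],"rot":[0,0,0],"claw":0},
])

```text
time: 18.72
tool_pos: [0.5792, 0.1014, 0.1183]
ee_rot: [-180.0, 0.0, -86.3]
ft_force: [0.3, -0.2, 3.0]
finger_gap: 0.011
grip_force: 54.7
```

Emit:
drive_tool([
  {"delta_pos":[0,0,0.0003],"rot":[0,0,0.5],"claw":0},
  {"delta_pos":[0,0,0.0003],"rot":[0,0,0.5],"claw":0},
  {"delta_pos":[0,0,0],"rot":[0,0,0],"claw":0},
])

```text
time: 18.97
tool_pos: [0.579, 0.1013, 0.1177]
ee_rot: [-180.0, -0.0, -92.3]
ft_force: [0.6, -0.2, 2.7]
finger_gap: 0.0108
grip_force: 54.8
```

```bash
python3 st.py
```

```text
18.9667 [0.57901622 0.10126901 0.11768499] -92.25767077286729 [ 0.61355537 -0.18993144  2.67119776] [-0.1023028   0.08461601  0.00533477]
```

Emit:
drive_tool([
  {"delta_pos":[0,0,0.0002],"rot":[0,0,0.35],"claw":0},
  {"delta_pos":[0,0,0.0002],"rot":[0,0,0.35],"claw":0},
  {"delta_pos":[0,0,0],"rot":[0,0,0],"claw":0},
])

```text
time: 19.22
tool_pos: [0.5785, 0.1008, 0.1172]
ee_rot: [180.0, -0.0, -96.4]
ft_force: [-2.1, -2.7, 4.7]
finger_gap: 0.011
grip_force: 55.0
```

```bash
python3 st.py
```

```text
19.2167 [0.57846061 0.10076642 0.11719064] -96.42157513335229 [-2.12094466 -2.6585056   4.68092448] [-0.83315562  0.60093182  0.04369016]
```

Emit:
drive_tool([
  {"delta_pos":[0,0,0.0002],"rot":[0,0,0.3],"claw":0},
  {"delta_pos":[0,0,0],"rot":[0,0,0],"claw":0},
])

```text
time: 19.38
tool_pos: [0.5782, 0.1005, 0.117]
ee_rot: [179.9, -0.1, -98.2]
ft_force: [-3.2, -3.0, 5.3]
finger_gap: 0.0105
grip_force: 55.1
```

```bash
python3 st.py
```

```text
19.3833 [0.57820968 0.10052716 0.11697128] -98.20885673210665 [-3.20894387 -3.00443393  5.2742736 ] [-1.07868338  0.92307876  0.04464442]
```

Emit:
drive_tool([
  {"delta_pos":[0,0,0.0002],"rot":[0,0,0.3],"claw":0},
  {"delta_pos":[0,0,0],"rot":[0,0,0],"claw":0},
])

```text
time: 19.55
tool_pos: [0.5781, 0.1005, 0.1169]
ee_rot: [179.9, -0.1, -100.0]
ft_force: [-4.0, -2.5, 7.9]
finger_gap: 0.0106
grip_force: 55.4
```

```bash
python3 st.py
```

```text
19.55 [0.57809912 0.10046629 0.11689335] -99.99465613298973 [-4.00306554 -2.4997743   7.87945606] [-1.08765129  1.28765672  0.17114934]
```

Emit:
drive_tool([
  {"delta_pos":[0,0,-0.0004],"rot":[0,0,0.2],"claw":0},
  {"delta_pos":[0,0,0],"rot":[0,0,0],"claw":0},
])

```text
time: 19.72
tool_pos: [0.578, 0.1005, 0.117]
ee_rot: [179.9, -0.1, -101.2]
ft_force: [-4.0, -3.5, 5.4]
finger_gap: 0.0108
grip_force: 55.2
```

```bash
python3 st.py
```

```text
19.7167 [0.57804204 0.10049635 0.11699368] -101.2490873531427 [-3.98571793 -3.54970623  5.40190225] [-1.38757992  1.32656883  0.42962573]
```

Torque rises sharply at about -101° with z at the home level, so it is on the stop. Easing the twist and letting go.

Emit:
drive_tool([
  {"delta_pos":[0,0,0],"rot":[0,0,-0.15],"claw":0},
  {"delta_pos":[0,0,0],"rot":[0,0,0],"claw":0},
])

```text
time: 19.88
tool_pos: [0.5781, 0.1005, 0.117]
ee_rot: [179.9, -0.1, -100.3]
ft_force: [-4.0, -5.0, 5.3]
finger_gap: 0.0108
grip_force: 55.2
```

```bash
python3 st.py
```

```text
19.8833 [0.57813673 0.10054525 0.11699576] -100.2910548073876 [-3.99925708 -5.01017778  5.3267507 ] [-1.65942728  1.35517132  0.27382745]
```

Emit:
drive_tool([
  {"delta_pos":[0,0,0],"rot":[0,0,0],"claw":1},
  {"delta_pos":[0,0,0],"rot":[0,0,0],"claw":1},
  {"delta_pos":[0,0,0],"rot":[0,0,0],"claw":1},
  {"delta_pos":[0,0,0],"rot":[0,0,0],"claw":1},
  {"delta_pos":[0,0,0],"rot":[0,0,0],"claw":1},
  {"delta_pos":[0,0,0],"rot":[0,0,0],"claw":1},
  {"delta_pos":[0,0,0],"rot":[0,0,0],"claw":1},
  {"delta_pos":[0,0,0],"rot":[0,0,0],"claw":1},
  {"delta_pos":[0,0,0],"rot":[0,0,0],"claw":1},
])

```text
time: 20.63
tool_pos: [0.5789, 0.1013, 0.1172]
ee_rot: [-180.0, 0.0, -100.5]
ft_force: [0.6, -0.2, 0.0]
finger_gap: 0.0854
grip_force: 0.0
```

Emit:
drive_tool([
  {"delta_pos":[0,0,-0.01],"rot":[0,0,0],"claw":1},
  {"delta_pos":[0,0,-0.02],"rot":[0,0,0],"claw":1},
  {"delta_pos":[0,0,-0.02],"rot":[0,0,0],"claw":1},
  {"delta_pos":[0,0,-0.02],"rot":[0,0,0],"claw":1},
  {"delta_pos":[0,0,-0.02],"rot":[0,0,0],"claw":1},
  {"delta_pos":[0,0,-0.02],"rot":[0,0,0],"claw":1},
  {"delta_pos":[0,0,0],"rot":[0,0,0],"claw":1},
  {"delta_pos":[0,0,0],"rot":[0,0,0],"claw":1},
])

```text
time: 21.3
tool_pos: [0.5795, 0.1015, 0.2293]
ee_rot: [-179.8, 0.1, -100.5]
ft_force: [0.3, -0.1, -0.7]
finger_gap: 0.0854
grip_force: 0.0
```

```bash
python3 - <<'E'
from h import *
a=save("wrist","pics/w4.png");b=save("side","pics/s4.png")
P=camera_params("side");u=proj(P,[.579,.101,.115]);x,y=int(u[0]),int(u[1])
c=cv2.resize(b[y-40:y+40,x-40:x+40,::-1],(400,400),interpolation=cv2.INTER_CUBIC)
d=cv2.resize(a[100:300,220:420,::-1],(400,400),interpolation=cv2.INTER_CUBIC)
cv2.imwrite("pics/s4c.png",np.hstack([c,d]));to([.579,.101,.2],-100)
E
```

```text
t21.40 tool [0.5785 0.1012 0.2271] [ 1.7998e+02  1.0000e-02 -1.0052e+02] d(mm,start axes) [ 0.1 -0.5 27.1] rot deg [ 0.02  0.01 -0.52] F [ 0.8 -0.2 -0.4] gap 0.0856
```

View pics/s4c.png

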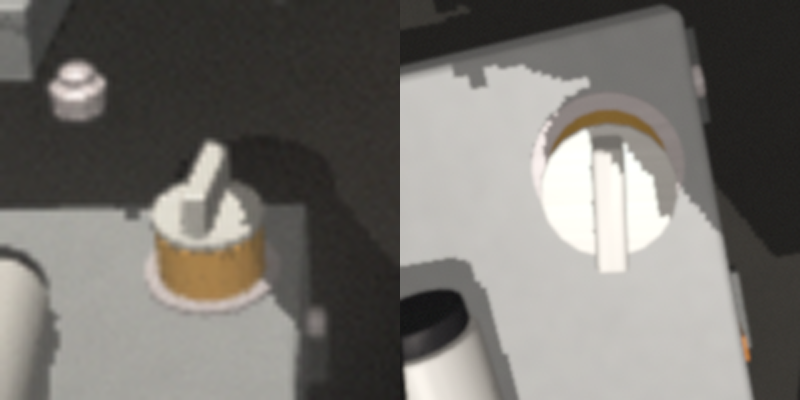

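The cap sits low and level on the neck with its bar aligned, and it is clear of the gripper. Handing in.

```bash
python3 -c "
from plant import *
print(hand_in())"
```

```text
the job is handed in; nothing more can be done
None
```

The smaller filler cap is on the brass neck: it dropped into the thread start, was screwed clockwise to what felt like the hard stop (twist peaked at about 0.43 Nm, slightly over the 0.4 Nm guide, then eased), and was released and handed in at about 21 s; the verdict was not shown.

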